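Snap the slot cover onto a lens tube

TASK

Close the access slot of the horizontal lens tube: pick up the cover that is long enough for the slot (the longer of the two grey clip covers), drape it over the tube centred on the slot with a skirt on either side, and press it straight down until its tongues snap under the clip rails on its flanks and it sits flush on the slot frame. Keep pressing after the snap and finish like that: the program ends while the gripper is still pushing the cover down firmly on the frame, with about 10 to 20 N. Leave the short cover, the dropper bottle and the screw tin where they stand.

Things in the scene. Friction and masses are not known exactly. Their poses are not given: they have to be found in the camera images.
- cover_long: grey plastic inverted U, 70 mm long (y), 44 wide (x; 48 over the flared lips), 54 high, about 90 g, upright on its skirts. Origin: centre of underside. Skirts 31 mm deep, 38 apart inside. Roof top at z 34; on it a finger rib 12 mm thick (x), 44 long (y), 20 high: grip it across x from above. Half a turn fits as well. Mid each skirt a sprung tongue; its noses stand 31 apart
- cover_long_seat (a point): centre of the underside of the long cover's roof, 31 mm above its origin; same axes as the cover. This face comes to lie on the slot frame
- cover_short: the wrong cover: same section and height but only 40 mm long, too short for the slot; leave it. Origin: centre of its underside. The two covers may stand in either of two places
- tube: black slotted lens tube, 30 mm diameter, 220 mm long, lying level along its own y axis on two posts (42 mm ring clamps 98 mm either side of its middle), fixed. A steel clip rail (6 mm round) runs along each flank by the slot: 35 mm over both. Origin on the table below the tube's middle; tube axis at z = 115 mm
- slot_frame: raised flat aluminium frame round the dark access slot on top of the tube, 54 mm long (y, along the tube) x 20 mm wide (x), 25 mm from the tube's middle towards the tube's +y, fixed. Origin at the centre of its top face, 132 mm above the table; z up
- slot (a point): centre of the slot frame's top face, same axes. The noses meet the clip rails with cover_long_seat about 8 mm above this point (draped); pressing on needs about 10 to 16 N at the most; once past the rails (about 4 mm above) the force suddenly drops to nearly nothing, and the roof meets the rigid frame at 0 mm
- ipa_dropper: bystander: small white dropper bottle, 41x40x125 mm, origin at the centre of its underside; loose
- screw_tin: bystander: open round tin of screws, 63 mm diameter, 20 mm high, origin at the centre of its underside; loose
Not all that is in view belongs to the job. Of the things that look like the tube, the larger one is meant.

How it is judged:
On the way, in this order (a step that is already met when the one before it is completed fails the run):
1. the long cover is lifted clear of the table (height (world z) of cover_long above 0.05 m), for 0.1 s.
2. the long cover is draped over the tube at the slot, astride it, not yet snapped (x of cover_long_seat in the frame of slot between -0.006 and 0.006 m and y of cover_long_seat in the frame of slot between -0.01 and 0.01 m and z of cover_long_seat in the frame of slot between 0.006 and 0.024 m and angle between the y axis of cover_long and the y axis of tube, either way round below 0.2 rad), for 0.1 s.
3. the cover has snapped home onto the slot frame (z of cover_long_seat in the frame of slot below 0.0025 m and distance between cover_long_seat and slot below 0.008 m), for 0.1 s.
At the end, for the whole second after the job is handed in: Through the last second the long cover sits flush on the slot frame (roof within 2.5 mm of it, within 3 mm across and 7 mm along the tube, aligned within 0.1 rad, level within 0.06 rad) and the fingers still press it: 6 to 40 N between cover and frame (x of cover_long_seat in the frame of slot between -0.003 and 0.003 m and y of cover_long_seat in the frame of slot between -0.007 and 0.007 m and z of cover_long_seat in the frame of slot between -0.003 and 0.0025 m and angle between the y axis of cover_long and the y axis of tube, either way round below 0.1 rad and angle between cover_long's own z axis and vertical below 0.06 rad and contact force between cover_long and slot_frame between 6 and 40 N and contact force between the fingers and cover_long above 3 N); the arm keeps its last pose, push and grip.
It fails at once if the short cover is moved more than 2 cm (distance of cover_short from where it was at the start of the episode above 0.02 m).
It fails at once if the dropper bottle is moved more than 2 cm (distance of ipa_dropper from where it was at the start of the episode above 0.02 m).
It fails at once if the screw tin is moved more than 2 cm (distance of screw_tin from where it was at the start of the episode above 0.02 m).
It also fails if it takes over 42 s, if anything falls off the work surface, if the arm or the gripper's body presses on something with over 40 N, if the wrist force passes 120 N, or if a joint passes its speed limit or range.

ROBOT

A 6-joint arm with a two-finger parallel gripper is mounted at the origin on a cart in front of the work surface, level with it; the furniture and walls round the work are solid. World frame = base frame: x ahead of the robot, y to its left, z up, the work surface at z = 0. Lengths are in m, angles in rad, forces in N, time in s.
With the tool pointing down it reaches from about 0.35 to 0.775 m from the base axis. Payload 5.5 kg.
Tool frame: the origin (TCP) lies midway between the tips of the shut fingers; the grasp point (between the pads) lies 19 mm behind it; z points along the fingers, y is the line along which they close (so a half turn about z gives the same grasp; the last joint's range is limited). The gripper opens to 85 mm and grips with 20 to 120 N. Pads are 22 mm wide; open, the fingers measure 114 mm over their backs; the gripper's body (76 mm by 85 mm) begins 54 mm behind the grasp point. The pads swing forward as they close: fully open they stand 13 mm farther back than shut.
Start: joints at [1.007, 0.313, 0.046, 1.304, 0, 1.431], TCP at [0.236, 0.524, 0.231] pointing down, gripper open.
Joint ranges: [-2.76, 2.76], [-0.86, 1.69], [-1.03, 1.26], [-2.2, 2.34], [-1.47, 1.5], [-3.14, 3.14]. Speed limits (rad/s): [2.57, 2.57, 3.14, 3.14, 3.14, 3.14].

INTERFACE

Orientations are given as a unit quaternion [w, x, y, z].
In Python, from workcell import telemetry, imaging, env gives the robot as it stands. The module is installed in compiled form; this text tells all that it offers.
- The arm moves only by the tool step_arm, never from a script. Its argument "moves" is a list of rows, each a list of 3 entries, a list of its own where there are three numbers: the shift along the tool's x, y, z in mm, then the turn, a rotation vector about the tool's x, y, z in rad, then the finger opening in mm, from 0 to 85.4. A call has 1 to 8 rows; each row is the pose to reach, as a shift and turn from the pose commanded when the call began, along the tool's axes at that moment; what a row does not reach only later rows make up. A row lasts 1/12 s, in which the tool goes at most 41.7 mm and 7.16 degrees, less where a joint would pass 70% of its speed; a pose out of reach is approached as far as the arm can. A call with a gripper value outside its range is refused whole. The fingers move at their own pace and stop on an object; "grip_force" is the grip in N (left out, the last holds). Time passes only in rows, so rows that repeat a pose let the fingers close. It gives the time, the measured TCP pose, the force, the opening and the grip force at its end, in the units of the state.
- telemetry.get_state(): the state, without advancing time (a new reading comes with each control period).
- imaging.read_camera(name): name is "scene" or "top"; returns the picture (400x640x3 uint8, red, green, blue); there is no depth.
- imaging.camera_params(name): a dict with "camera_matrix" (3x3 intrinsics, pixels), "pose" (4x4, takes a point from camera to world coordinates). Camera axes: x right, y up, looking along -z (the intrinsics and any distortion apply to the point x, -y, -z); pixel columns grow to the right and rows downward; lengths in m; the calibration is good to about 2 mm. A picture is of the moment at which its call begins. camera_params takes no time and is no camera call.
- env.hand_in(): hands the job in; it is judged then, once.
The state is a dict: "clock": time; "joint_pos": joint angles; "qvel": joint speeds; "tau": joint torques, N m; "tcp_pos": TCP position; "orientation": TCP orientation; "wrist_force": force on the tool from outside, world axes, zero at the start; "ft_torque": the same for the moment, N m; "finger_gap": finger opening in m; "grip_force": force on a finger pad.
Only numpy, scipy, OpenCV 4.12 (cv2) and the standard library are available. Lean on these libraries where they do the work, as an engineer would, in place of code of your own. Each camera call takes 0.05 s, during which the arm holds its last target. There are 200 camera calls.

## Working session

There is one attempt and no reset: what is moved stays moved. The work goes in short steps, Python scripts to look and compute and a tool call to move; the robot and the scene stay as the last step left them, time stands still between calls to the robot, and variables do not carry over. Pictures are saved under pics/ and viewed, at most 10 in all, crops included, and the job is handed in when it is done.

Besides the shell and the picture viewer there is one more tool, called after "Call:" in YAML: its name, and indented under it one key for each argument. step_arm: Moves the arm, as the interface text tells. Its arguments: {"type":"object","properties":{"moves":{"type":"array"},"grip_force":{"type":"number"}},"required":["moves"]}

```bash
mkdir -p pics; cat > h.py <<'E'
import numpy as np, cv2
from workcell import telemetry, imaging, env
def snap(n,f):
    im=imaging.read_camera(n); cv2.imwrite(f'pics/{f}.png',im[:,:,::-1]); return im
def ray(n,u,v):
    p=imaging.camera_params(n);K=p['camera_matrix'];T=np.array(p['pose'])
    d=np.linalg.inv(K)@[u,v,1]; d=np.array([d[0],-d[1],-d[2]])
    return T[:3,3],T[:3,:3]@d
def onz(n,u,v,z):
    o,d=ray(n,u,v); return o+d*(z-o[2])/d[2]
def proj(n,P):
    p=imaging.camera_params(n);K=np.array(p['camera_matrix']);T=np.array(p['pose'])
    c=T[:3,:3].T@(np.array(P)-T[:3,3]); q=K@[c[0],-c[1],-c[2]]; return q[:2]/q[2]
E
python3 - <<'E'
from h import *
a=snap('scene','s0');b=snap('top','t0')
for n in('scene','top'):
    p=imaging.camera_params(n);print(n,p)
print(telemetry.get_state())
E
```

```text
scene {'camera_matrix': array([[412.18283339,   0.        , 318.12512682],
       [  0.        , 412.18283339, 200.53556995],
       [  0.        ,   0.        ,   1.        ]]), 'pose': array([[ 0.4400595 ,  0.53037673, -0.72460207, -0.38552484],
       [-0.89796702,  0.2583935 , -0.35621347, -0.50138495],
       [-0.00169487,  0.80742389,  0.58996932,  0.87521342],
       [ 0.        ,  0.        ,  0.        ,  1.        ]])}
top {'camera_matrix': array([[446.37463227,   0.        , 316.49355932],
       [  0.        , 446.37463227, 200.82955231],
       [  0.        ,   0.        ,   1.        ]]), 'pose': array([[-0.02111375,  0.98532789, -0.16936104,  0.35457255],
       [-0.99975985, -0.02180269, -0.00220903, -0.05054649],
       [-0.00586914,  0.16927372,  0.9855516 ,  1.26997836],
       [ 0.        ,  0.        ,  0.        ,  1.        ]])}
{'clock': 0.1, 'joint_pos': array([ 1.00740370e+00,  3.13973051e-01,  4.50961907e-02,  1.30357436e+00,
       -6.87285198e-06,  1.43118001e+00]), 'qvel': array([-0.00115574, -0.00297903,  0.00354264,  0.00028994, -0.00076379,
        0.00035585]), 'tau': array([ 3.07917835e-03, -4.81725919e+01,  2.99244136e+01,  1.27585113e-02,
       -9.72041289e-05, -1.13309895e-05]), 'tcp_pos': array([0.23622383, 0.52375053, 0.23047233]), 'orientation': array([-2.81672150e-04,  2.10306123e-01,  9.77635234e-01, -7.78035550e-04]), 'wrist_force': array([-0.13377942, -1.05802019, -0.4915099 ]), 'ft_torque': array([-0.04159639, -0.04098059,  0.0353408 ]), 'grip_force': 0.0, 'finger_gap': 0.08575646679862527}
```

View pics/s0.png

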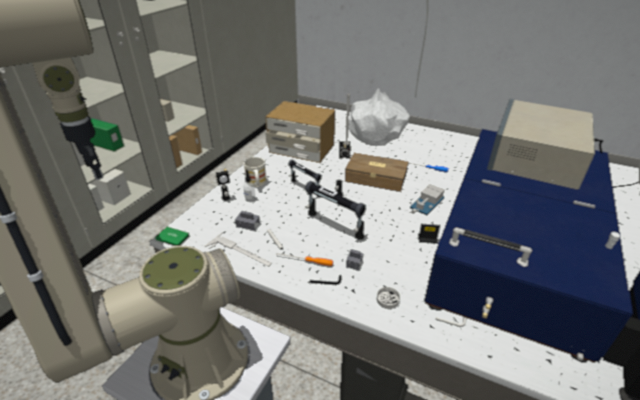

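View pics/t0.png

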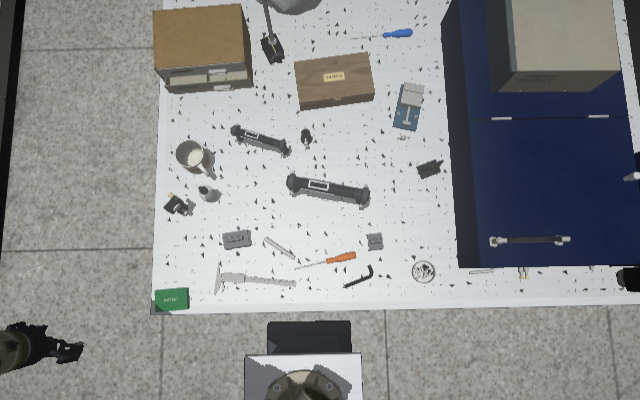

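The long cover is near (237,239) in the top view, the short one near (375,241), the large tube near (328,190) with its slot at (318,185). I'll enlarge these areas.

```bash
python3 - <<'E'
from h import *
t=cv2.imread('pics/t0.png');s=cv2.imread('pics/s0.png')
a=cv2.resize(t[165:215,280:380],(800,400),interpolation=cv2.INTER_CUBIC)
b=cv2.resize(t[225:250,215:265],(400,200),interpolation=cv2.INTER_CUBIC)
c=cv2.resize(s[205:230,222:272],(400,200),interpolation=cv2.INTER_CUBIC)
cv2.imwrite('pics/z0.png',np.vstack([a,np.hstack([b,c])]))
# segment grey cover & frame
g=cv2.cvtColor(t,cv2.COLOR_BGR2GRAY)
for nm,(y0,y1,x0,x1) in dict(long=(222,256,212,262),short=(225,256,360,392),tube=(165,215,280,380)).items():
    m=(g[y0:y1,x0:x1]<150).astype(np.uint8)
    cs,_=cv2.findContours(m,cv2.RETR_EXTERNAL,cv2.CHAIN_APPROX_NONE);k=max(cs,key=cv2.contourArea)+[x0,y0]
    r=cv2.minAreaRect(k);print(nm,r)
    z=dict(long=.034,short=.034,tube=.115)[nm]
    print([onz('top',*q,z)[:2].round(4) for q in cv2.boxPoints(r)], onz('top',*r[0],z)[:2])
E
```

```text
long ((237.08558654785156, 239.48492431640625), (16.625463485717773, 28.38493537902832), 79.99201965332031)
[array([0.48  , 0.2175]), array([0.4921, 0.1399]), array([0.4464, 0.1317]), array([0.4345, 0.2089])] [0.46316858 0.17452708]
short ((374.453857421875, 241.6307830810547), (16.248550415039062, 15.13223648071289), 82.87498474121094)
[array([ 0.4692, -0.1828]), array([ 0.4736, -0.2246]), array([ 0.4289, -0.2281]), array([ 0.4247, -0.1866])] [ 0.44902391 -0.20552542]
tube ((327.5802001953125, 191.05718994140625), (85.90281677246094, 23.915218353271484), 11.53462028503418)
[array([0.5727, 0.0396]), array([0.6358, 0.0263]), array([ 0.5843, -0.1951]), array([ 0.5222, -0.18  ])] [ 0.57852286 -0.07771507]
```

View pics/z0.png

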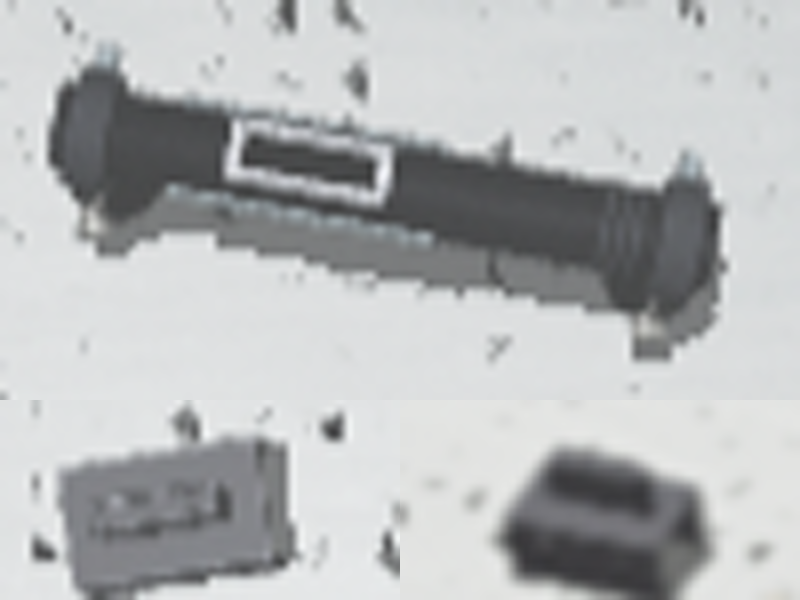

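The frame shows at top-view corners ≈(309.4,180), (329.1,183.8), (327.5,190.4), (308.1,186.9). The cover's roof runs from ≈(223,241) to (248,238), with its rib in the middle.

```bash
python3 - <<'E'
from h import *
def quad(q,z):
    P=np.array([onz('top',*p,z)[:2] for p in q]); c=P.mean(0)
    l=(P[0]+P[3])/2;r=(P[1]+P[2])/2;d=l-r
    print(c.round(4),'len',np.linalg.norm(d).round(4),'wid',np.linalg.norm((P[0]+P[1]-P[2]-P[3])/2).round(4),'yaw of y-axis vs world y deg',np.degrees(np.arctan2(-d[0],d[1])).round(2)); return c
f=lambda q:[(280+(x)/8,165+y/8) for x,y in q]
g=lambda q:[(215+x/8,225+(y-400)/8) for x,y in q]
print('frame');c=quad(f([(235,120),(393,150),(380,203),(225,175)]),.132)
print('roof');quad(g([(62,470),(255,440),(270,570),(80,590)]),.034)
# scene check by colour: frame bright inside dark
print(proj('scene',[*c,.132]))
s=telemetry.get_state()
from scipy.spatial.transform import Rotation as R
w,x,y,z=s['orientation'];print(R.from_quat([x,y,z,w]).as_matrix().round(3))
# scene rib top centre
s=cv2.imread('pics/s0.png');a=cv2.resize(s[170:240,225:375],(800,373),interpolation=cv2.INTER_CUBIC);cv2.imwrite('pics/z1.png',a)
E
```

```text
frame
[ 0.5912 -0.0541] len 0.0518 wid 0.0183 yaw of y-axis vs world y deg -11.99
roof
[0.4627 0.178 ] len 0.0667 wid 0.0439 yaw of y-axis vs world y deg 6.23
[327.42382946 189.96423114]
[[-0.912  0.411 -0.001]
 [ 0.411  0.912 -0.001]
 [ 0.    -0.002 -1.   ]]
```

View pics/z1.png

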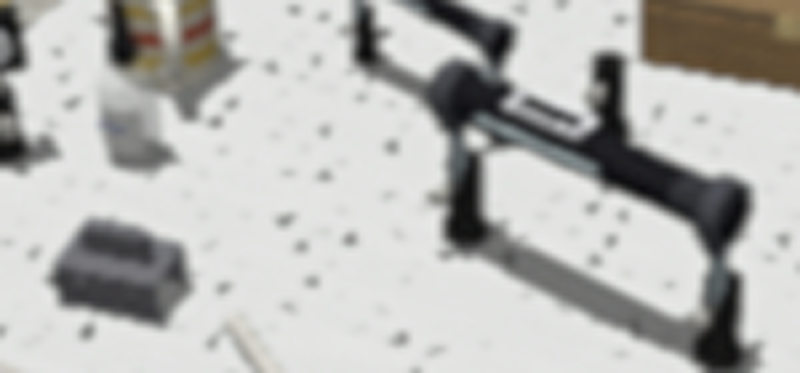

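Call:
step_arm:
  moves:
    - [[-175, -111, 0], [0, 0, 0.5], 60]
    - [[-349, -222, 0], [0, 0, 1.04], 60]
    - [[-349, -222, 0], [0, 0, 1.04], 60]
    - [[-349, -222, 0], [0, 0, 1.04], 60]
    - [[-349, -222, 0], [0, 0, 1.04], 60]
    - [[-349, -222, 0], [0, 0, 1.04], 60]
    - [[-349, -222, 0], [0, 0, 1.04], 60]
    - [[-349, -222, 0], [0, 0, 1.04], 60]

```text
clock: 0.77
tcp_pos: [0.4197, 0.2436, 0.2311]
orientation: [-0.0, 0.656, 0.755, -0.0]
wrist_force: [0.7, 1.0, -0.9]
finger_gap: 0.0603
grip_force: 0.0
```

Call:
step_arm:
  moves:
    - [[-36, 17, 30], [0, 0, 0.03], 60]
    - [[-71, 33, 60], [0, 0, 0.03], 60]
    - [[-71, 33, 100], [0, 0, 0.03], 60]
    - [[-71, 33, 100], [0, 0, 0.03], 60]
    - [[-71, 33, 100], [0, 0, 0.03], 60]
    - [[-71, 33, 100], [0, 0, 0.03], 60]

```text
clock: 1.27
tcp_pos: [0.4617, 0.1803, 0.1315]
orientation: [-0.001, 0.665, 0.747, -0.001]
wrist_force: [-0.2, 0.2, 1.2]
finger_gap: 0.06
grip_force: 0.0
```

```bash
python3 - <<'E'
from h import *
s=telemetry.get_state();print(s['tcp_pos'],s['orientation'])
t=snap('top','t1');s=snap('scene','s1')
a=t[205:255,190:290,::-1];b=s[185:235,197:297,::-1]
cv2.imwrite('pics/z2.png',np.hstack([cv2.resize(i,(400,200),interpolation=cv2.INTER_CUBIC) for i in(a,b)]))
E
```

```text
[0.46167988 0.18030352 0.1314811 ] [-6.70923775e-04  6.64509716e-01  7.47279125e-01 -5.44430146e-04]
```

View pics/z2.png

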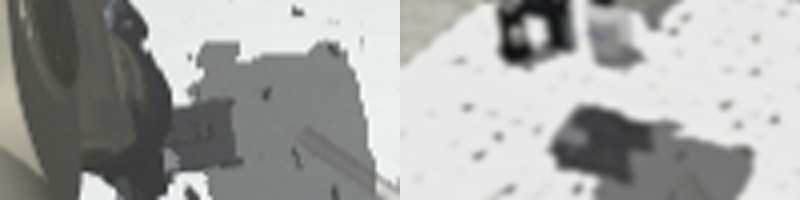

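Call:
step_arm:
  moves:
    - [[-2, 1, 30], [0, 0, 0], 50]
    - [[-2, 1, 60], [0, 0, 0], 50]
    - [[-2, 1, 80], [0, 0, 0], 50]
    - [[-2, 1, 93], [0, 0, 0], 50]
    - [[-2, 1, 93], [0, 0, 0], 50]
    - [[-2, 1, 93], [0, 0, 0], 50]

```text
clock: 1.87
tcp_pos: [0.464, 0.1793, 0.0395]
orientation: [0.0, 0.664, 0.748, 0.001]
wrist_force: [0.6, -0.7, 0.8]
finger_gap: 0.0505
grip_force: 0.0
```

Call:
step_arm:
  grip_force: 70
  moves:
    - [[0, 0, 0], [0, 0, 0], 0]
    - [[0, 0, 0], [0, 0, 0], 0]
    - [[0, 0, 0], [0, 0, 0], 0]
    - [[0, 0, 0], [0, 0, 0], 0]
    - [[0, 0, 0], [0, 0, 0], 0]
    - [[0, 0, 0], [0, 0, 0], 0]

```text
clock: 2.37
tcp_pos: [0.4649, 0.1785, 0.0395]
orientation: [0.001, 0.665, 0.747, 0.001]
wrist_force: [-0.2, -0.3, 7.1]
finger_gap: 0.0104
grip_force: 71.3
```

Call:
step_arm:
  moves:
    - [[0, 0, -20], [0, 0, 0], 0]
    - [[0, 0, -50], [0, 0, 0], 0]
    - [[0, 0, -90], [0, 0, 0], 0]
    - [[0, 0, -130], [0, 0, 0], 0]
    - [[0, 0, -170], [0, 0, 0], 0]
    - [[0, 0, -170], [0, 0, 0], 0]
    - [[0, 0, -170], [0, 0, 0], 0]
    - [[0, 0, -170], [0, 0, 0], 0]

```text
clock: 3.03
tcp_pos: [0.4631, 0.178, 0.2077]
orientation: [-0.0, 0.665, 0.747, -0.0]
wrist_force: [-0.0, -0.1, -0.9]
finger_gap: 0.0099
grip_force: 70.3
```

```bash
python3 - <<'E'
from h import *
from scipy.spatial.transform import Rotation as R
s=telemetry.get_state();print(s['tcp_pos'],s['finger_gap'],s['wrist_force'])
w,x,y,z=s['orientation'];M=R.from_quat([x,y,z,w]).as_matrix();print(M.round(3), np.degrees(np.arctan2(M[1,1],M[0,1])))
t=cv2.imread('pics/t0.png')
# tube yaw from ring clamps (upper ring tops z~.136; centres ~.115)
A=onz('top',280+85/8,165+130/8,.13);B=onz('top',280+690/8,165+240/8,.13);d=A-B;print('rings',A,B,np.linalg.norm(d),np.degrees(np.arctan2(-d[0],d[1])))
m=(A+B)/2;u=d/np.linalg.norm(d);print('slot from rings',m+.025*u)
E
```

```text
[0.46314256 0.17799983 0.2077173 ] 0.00993476524695158 [-0.03963963 -0.14692126 -0.88490218]
[[-0.117  0.993 -0.001]
 [ 0.993  0.117 -0.   ]
 [-0.    -0.001 -1.   ]] 6.695144222151776
rings [0.60384226 0.0184633  0.13      ] [ 0.56296219 -0.17742397  0.13      ] 0.20010748535909204 -11.7879730469128
slot from rings [ 0.58850949 -0.05500758  0.13      ]
```

Call:
step_arm:
  moves:
    - [[-35, 14, 0], [0, 0, 0.05], 0]
    - [[-70, 28, 0], [0, 0, 0.1], 0]
    - [[-105, 42, 0], [0, 0, 0.15], 0]
    - [[-140, 56, 0], [0, 0, 0.2], 0]
    - [[-175, 70, 0], [0, 0, 0.25], 0]
    - [[-210, 85, 0], [0, 0, 0.29], 0]
    - [[-246, 99, 0], [0, 0, 0.323], 0]
    - [[-246, 99, 0], [0, 0, 0.323], 0]

```text
clock: 3.7
tcp_pos: [0.5923, -0.0606, 0.2047]
orientation: [-0.0, 0.778, 0.628, -0.001]
wrist_force: [0.6, 0.4, 0.3]
finger_gap: 0.0099
grip_force: 70.2
```

Call:
step_arm:
  moves:
    - [[0, 0, 0], [0, 0, 0], 0]
    - [[0, 0, 0], [0, 0, 0], 0]
    - [[0, 0, 0], [0, 0, 0], 0]

```text
clock: 3.95
tcp_pos: [0.5893, -0.0535, 0.2069]
orientation: [-0.001, 0.776, 0.631, -0.001]
wrist_force: [0.2, -0.7, -0.4]
finger_gap: 0.01
grip_force: 70.2
```

```bash
python3 - <<'E'
from h import *
s=telemetry.get_state();print(s['tcp_pos'],s['orientation'],s['finger_gap'])
t=snap('top','t2');s=snap('scene','s2')
a=t[150:230,270:390,::-1];b=s[120:220,270:390,::-1]
cv2.imwrite('pics/z3.png',np.hstack([cv2.resize(a,(400,267),interpolation=cv2.INTER_CUBIC),cv2.resize(b,(400,333),interpolation=cv2.INTER_CUBIC)[:267]]) )
cv2.imwrite('pics/z3.png',cv2.resize(b,(720,600),interpolation=cv2.INTER_CUBIC))
cv2.imwrite('pics/z4.png',cv2.resize(a,(780,520),interpolation=cv2.INTER_CUBIC))
E
```

```text
[ 0.58926725 -0.05348922  0.20690848] [-0.00136521  0.77572327  0.63107119 -0.0008327 ] 0.010036258089514407
```

View pics/z3.png

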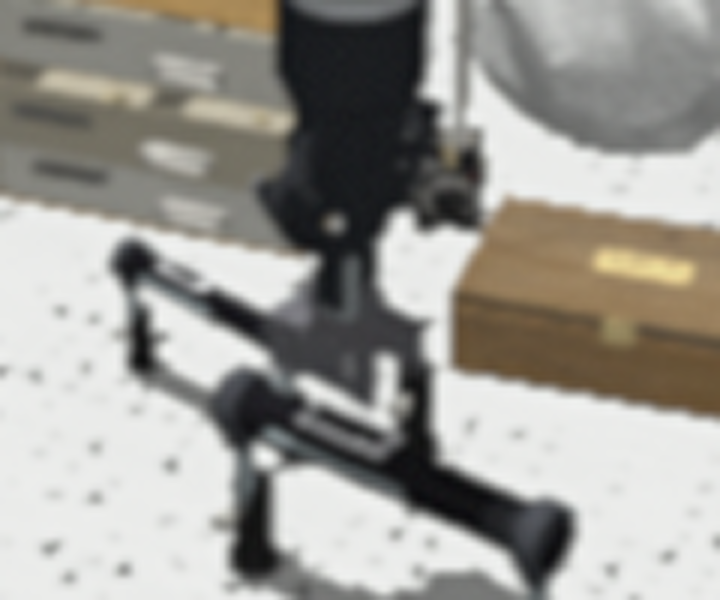

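View pics/z4.png

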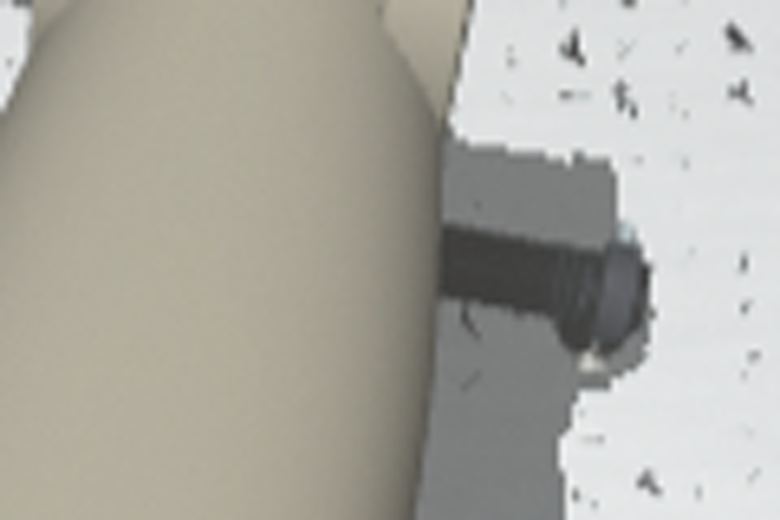

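The scene crop shows the cover hanging level above the frame (roof's right corner ≈(425,320), near skirt ≈(270–385, 340–415), frame's near edge ≈(297,412)–(375,458)). The top view is blocked by the arm. I'll compare with the predicted corners.

```bash
python3 - <<'E'
from h import *
a=np.radians(-11.8);X=np.array([np.cos(a),np.sin(a),0]);Y=np.array([-np.sin(a),np.cos(a),0])
c=np.array([.590,-.0545,.132]);tc=np.array([.5893,-.0535,.2069-.0085])
im=cv2.imread('pics/s2.png')[120:220,270:390];im=cv2.resize(im,(720,600),interpolation=cv2.INTER_CUBIC)
def P(p): return ((proj('scene',p)-[270,120])*6+2.5)
def box(o,hx,hy,z,col):
    q=[P(o+sx*hx*X+sy*hy*Y+[0,0,z]) for sx,sy in((-1,-1),(-1,1),(1,1),(1,-1))]
    cv2.polylines(im,[np.int32(q)],True,col,1);print(np.int32(q).tolist())
box(c,.010,.027,0,(0,0,255));box(tc,.022,.035,.003,(0,255,0));box(tc,.024,.035,-.031,(255,255,0))
box(tc,.006,.022,.023,(255,0,255))
e=.117-.0; 
cv2.imwrite('pics/z5.png',im[200:500,80:580].repeat(1,0))
cv2.imwrite('pics/z5.png',cv2.resize(im[200:500,180:480],(600,600)))
E
```

```text
[[376, 450], [294, 414], [317, 397], [399, 432]]
[[375, 353], [265, 307], [317, 272], [426, 316]]
[[372, 411], [263, 365], [319, 325], [427, 370]]
[[374, 297], [304, 269], [319, 259], [388, 287]]
```

View pics/z5.png

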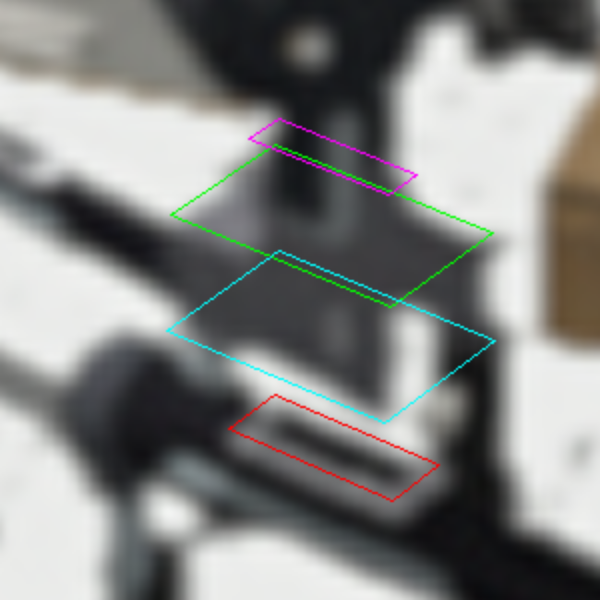

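```bash
python3 - <<'E'
from h import *
from scipy.ndimage import label
for n,f,(u,v) in(('top','t0',(318.5,185.2)),('scene','s0',(327.6,191.5))):
    k=8
    g=cv2.cvtColor(cv2.imread(f'pics/{f}.png'),cv2.COLOR_BGR2GRAY)
    u0,v0=int(u)-18,int(v)-14
    c=cv2.resize(g[v0:v0+28,u0:u0+36],None,fx=k,fy=k,interpolation=cv2.INTER_CUBIC)
    for th in(110,130,150):
        cs,h=cv2.findContours((c>th).astype(np.uint8),cv2.RETR_CCOMP,cv2.CHAIN_APPROX_NONE)
        for i,q in enumerate(cs):
            A=cv2.contourArea(q)
            if A<300: continue
            r=cv2.minAreaRect(q);p=(np.array(r[0])+.5)/k-.5+[u0,v0]
            if abs(p-[u,v]).max()<4: print(n,th,'hole' if h[0][i][3]>=0 else 'outer',p.round(2),np.round(np.array(r[1])/k,1),round(r[2]),onz(n,*p,.132)[:2].round(4))
E
```

```text
top 110 hole [318.17 184.7 ] [17.1  4.3] 11 [ 0.5926 -0.0533]
top 130 hole [318.21 184.66] [17.3  4.7] 11 [ 0.5927 -0.0534]
top 150 hole [318.23 184.61] [17.6  5.1] 11 [ 0.5929 -0.0534]
scene 110 hole [327.79 190.62] [10.1  1.9] 24 [ 0.5883 -0.0567]
scene 130 hole [327.77 190.67] [10.9  2.4] 24 [ 0.5881 -0.0568]
```

Call:
step_arm:
  moves:
    - [[-1, 1, 15], [0, 0, 0], 0]
    - [[-1, 1, 30], [0, 0, 0], 0]
    - [[-1, 1, 38], [0, 0, 0], 0]
    - [[-1, 1, 38], [0, 0, 0], 0]
    - [[-1, 1, 38], [0, 0, 0], 0]
    - [[-1, 1, 38], [0, 0, 0], 0]

```text
clock: 4.55
tcp_pos: [0.5917, -0.0554, 0.1712]
orientation: [0.0, 0.776, 0.631, 0.0]
wrist_force: [-0.2, -0.5, -0.8]
finger_gap: 0.01
grip_force: 70.3
```

Call:
step_arm:
  moves:
    - [[0, 0, 2], [0, 0, 0], 0]
    - [[0, 0, 4], [0, 0, 0], 0]
    - [[0, 0, 6], [0, 0, 0], 0]
    - [[0, 0, 8], [0, 0, 0], 0]
    - [[0, 0, 8], [0, 0, 0], 0]
    - [[0, 0, 8], [0, 0, 0], 0]

```text
clock: 5.05
tcp_pos: [0.5912, -0.0558, 0.1621]
orientation: [-0.0, 0.776, 0.631, -0.0]
wrist_force: [0.3, -0.3, -1.0]
finger_gap: 0.0105
grip_force: 70.3
```

Call:
step_arm:
  moves:
    - [[0, 0, 2], [0, 0, 0], 0]
    - [[0, 0, 4], [0, 0, 0], 0]
    - [[0, 0, 5], [0, 0, 0], 0]
    - [[0, 0, 5], [0, 0, 0], 0]
    - [[0, 0, 5], [0, 0, 0], 0]

```text
clock: 5.47
tcp_pos: [0.5913, -0.0558, 0.1571]
orientation: [-0.0, 0.776, 0.631, -0.0]
wrist_force: [0.5, 0.9, -1.2]
finger_gap: 0.0102
grip_force: 70.3
```

```bash
python3 - <<'E'
from h import *
for _ in range(4):
    s=telemetry.get_state();print(s['tcp_pos'].round(4),s['wrist_force'].round(2),s['ft_torque'].round(2))
s=snap('scene','s3')
cv2.imwrite('pics/z6.png',cv2.resize(s[165:215,300:360,::-1],(720,600),interpolation=cv2.INTER_CUBIC))
E
```

```text
[ 0.5913 -0.0558  0.1571] [ 0.51  0.88 -1.17] [-0.02  0.04 -0.02]
[ 0.5913 -0.0558  0.1571] [ 0.51  0.88 -1.17] [-0.02  0.04 -0.02]
[ 0.5913 -0.0558  0.1571] [ 0.51  0.88 -1.17] [-0.02  0.04 -0.02]
[ 0.5913 -0.0558  0.1571] [ 0.51  0.88 -1.17] [-0.02  0.04 -0.02]
```

View pics/z6.png

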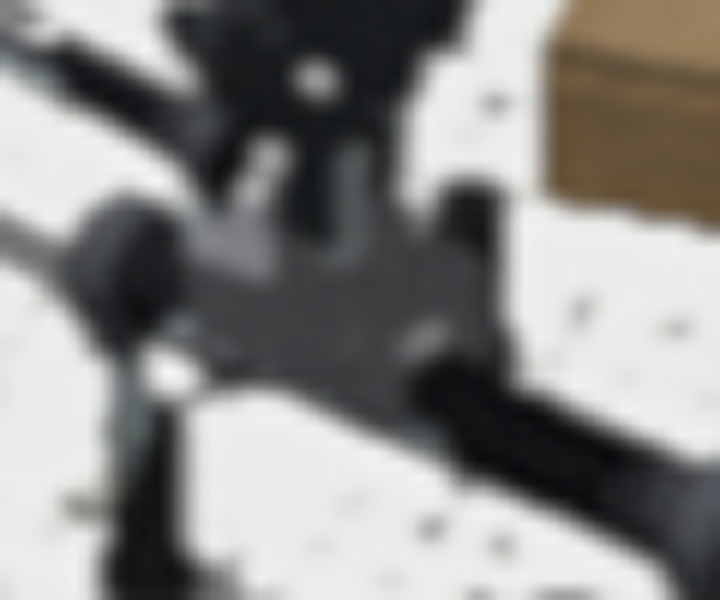

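The cover is astride the tube: near skirt (200–410, 270–420) outside the tube flank, and the frame end is just visible under the roof at (430,335). Continuing down.

Call:
step_arm:
  moves:
    - [[0, 0, 2], [0, 0, 0], 0]
    - [[0, 0, 4], [0, 0, 0], 0]
    - [[0, 0, 6], [0, 0, 0], 0]
    - [[0, 0, 6], [0, 0, 0], 0]
    - [[0, 0, 6], [0, 0, 0], 0]

```text
clock: 5.93
tcp_pos: [0.5913, -0.0558, 0.1511]
orientation: [-0.0, 0.776, 0.631, -0.0]
wrist_force: [0.3, 0.5, -1.0]
finger_gap: 0.0099
grip_force: 70.3
```

Call:
step_arm:
  moves:
    - [[0, 0, 1], [0, 0, 0], 0]
    - [[0, 0, 2], [0, 0, 0], 0]
    - [[0, 0, 3], [0, 0, 0], 0]
    - [[0, 0, 3], [0, 0, 0], 0]

```text
clock: 6.27
tcp_pos: [0.5919, -0.0559, 0.1485]
orientation: [0.0, 0.776, 0.631, 0.0]
wrist_force: [1.0, -1.3, -0.0]
finger_gap: 0.0099
grip_force: 70.4
```

Call:
step_arm:
  moves:
    - [[0, 0, 1], [0, 0, 0], 0]
    - [[0, 0, 2], [0, 0, 0], 0]
    - [[0, 0, 2], [0, 0, 0], 0]
    - [[0, 0, 2], [0, 0, 0], 0]

```text
clock: 6.6
tcp_pos: [0.5922, -0.056, 0.1475]
orientation: [0.001, 0.776, 0.631, 0.001]
wrist_force: [-0.3, -0.8, 5.1]
finger_gap: 0.0103
grip_force: 71.1
```

Call:
step_arm:
  moves:
    - [[0, 0, 1], [0, 0, 0], 0]
    - [[0, 0, 2], [0, 0, 0], 0]
    - [[0, 0, 2], [0, 0, 0], 0]
    - [[0, 0, 2], [0, 0, 0], 0]

```text
clock: 6.93
tcp_pos: [0.5924, -0.056, 0.1461]
orientation: [0.001, 0.776, 0.631, 0.001]
wrist_force: [-0.3, -0.1, 8.3]
finger_gap: 0.01
grip_force: 71.4
```

Call:
step_arm:
  moves:
    - [[0, 0, 1], [0, 0, 0], 0]
    - [[0, 0, 1], [0, 0, 0], 0]
    - [[0, 0, 1], [0, 0, 0], 0]

```text
clock: 7.18
tcp_pos: [0.5921, -0.056, 0.144]
orientation: [0.001, 0.776, 0.631, 0.001]
wrist_force: [1.4, -0.3, 3.0]
finger_gap: 0.0103
grip_force: 70.7
```

Call:
step_arm:
  moves:
    - [[0, 0, 1], [0, 0, 0], 0]
    - [[0, 0, 2], [0, 0, 0], 0]
    - [[0, 0, 2], [0, 0, 0], 0]
    - [[0, 0, 2], [0, 0, 0], 0]

```text
clock: 7.52
tcp_pos: [0.5915, -0.0558, 0.1408]
orientation: [-0.0, 0.776, 0.631, 0.0]
wrist_force: [3.7, -0.4, -1.6]
finger_gap: 0.0101
grip_force: 70.2
```

Call:
step_arm:
  moves:
    - [[0, 0, 1], [0, 0, 0], 0]
    - [[0, 0, 2], [0, 0, 0], 0]
    - [[0, 0, 2], [0, 0, 0], 0]

```text
clock: 7.77
tcp_pos: [0.5916, -0.0559, 0.1407]
orientation: [0.001, 0.776, 0.631, 0.0]
wrist_force: [0.2, -0.8, 9.3]
finger_gap: 0.0101
grip_force: 71.5
```

Call:
step_arm:
  moves:
    - [[0, 0, 1], [0, 0, 0], 0]
    - [[0, 0, 1], [0, 0, 0], 0]
    - [[0, 0, 1], [0, 0, 0], 0]
    - [[0, 0, 1], [0, 0, 0], 0]

```text
clock: 8.1
tcp_pos: [0.5916, -0.0559, 0.1407]
orientation: [0.001, 0.776, 0.631, 0.001]
wrist_force: [-1.6, -0.4, 14.2]
finger_gap: 0.01
grip_force: 72.2
```

```bash
python3 - <<'E'
from h import *
print(telemetry.get_state()['wrist_force'])
s=np.ascontiguousarray(snap('scene','s4')[:,:,::-1])[165:215,300:360];im=cv2.resize(s,(720,600),interpolation=cv2.INTER_CUBIC)
a=np.radians(-11.8);X=np.array([np.cos(a),np.sin(a),0]);Y=np.array([-np.sin(a),np.cos(a),0]);c=np.array([.5882,-.0568,.132])
for hx,z in((.022,.003),(.024,-.031)):
    q=[(proj('scene',c+sx*hx*X+sy*.035*Y+[0,0,z])-[300,165])*12+5.5 for sx,sy in((-1,-1),(-1,1),(1,1),(1,-1))]
    cv2.polylines(im,[np.int32(q)],True,(0,255,0),1)
cv2.imwrite('pics/z7.png',im)
E
```

```text
[-1.60252354 -0.44287945 14.22287707]
```

View pics/z7.png

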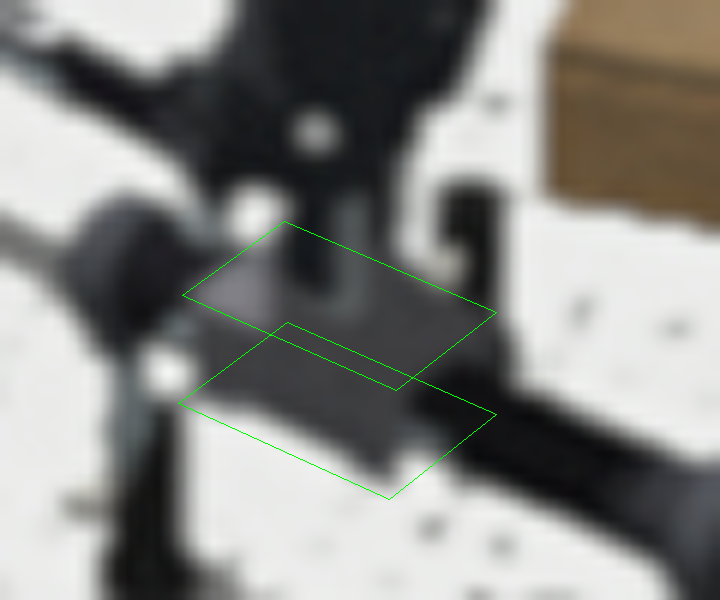

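The cover sits on the tube within about 1 px of the outline expected for a seated cover (right corner ≈(497,312)). It is pressed with 14 N, so I'm handing in.

```bash
python3 -c "
from workcell import env
print(env.hand_in())"
```

```text
the job is handed in; nothing more can be done
None
```

I handed the job in with the long cover snapped onto the slot frame, seated flush as far as the height reading and the last camera image show, and the gripper still pressing it down with about 14 N; no verdict came back.

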